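Find the leaking pressure tank

TASK

One of the small pressure tanks on the table has lost pressure. Press the gauge squarely home on the valve of every tank that is there, in the order blue, green, white, yellow, to find the one whose rod shows only red and no green; stand the gauge back upright on its black pad, then guide the leak probe's tip slowly and steadily (about 3 cm/s, just touching or a few millimetres above the metal) along that tank's weld seam from the valve end to the far end, and lay the probe back in its stand as it lay. Finally set that tank upright in the middle of the red tray, leaving the sound tanks standing on the table and the other things alone, and forcing or tipping nothing.

Things in the scene. Friction and masses are not known exactly. Their poses are not given: they have to be found in the camera images.
- tank_blue: blue pressure tank (blue, green, white and yellow are alike; absent ones have no pose). Lying cylinder 150 mm long, 54 mm diameter, axis 33 mm up, crown 60 mm up, on two feet 60 mm wide at x = -52 and 52. Origin: centre of the underside; x along the tank away from the valve (at x = -45), z up. About 0.45 to 0.7 kg. Grasp across the 54 mm from above at x = 20, z about 38 mm, clear of the valve
- tank_blue_valve (a point): centre of the flat top of this tank's brass valve collar (28 mm diameter), 72 mm above the tank's underside, where the rim of the gauge's nose seats; z up. Above it stand a 10 mm stem (6 mm high) and in that a 5 mm sprung steel pin, whose top is 18 mm above the collar
- tank_blue_seam_end (a point): far end of this tank's bright weld seam, on the crown at x = 62, y = 0, z = 60 mm of the tank; the seam runs straight along the crown from x = -22 (valve end)
- tank_green: green pressure tank (blue, green, white and yellow are alike; absent ones have no pose). Lying cylinder 150 mm long, 54 mm diameter, axis 33 mm up, crown 60 mm up, on two feet 60 mm wide at x = -52 and 52. Origin: centre of the underside; x along the tank away from the valve (at x = -45), z up. About 0.45 to 0.7 kg. Grasp across the 54 mm from above at x = 20, z about 38 mm, clear of the valve
- tank_green_valve (a point): centre of the flat top of this tank's brass valve collar (28 mm diameter), 72 mm above the tank's underside, where the rim of the gauge's nose seats; z up. Above it stand a 10 mm stem (6 mm high) and in that a 5 mm sprung steel pin, whose top is 18 mm above the collar
- tank_green_seam_end (a point): far end of this tank's bright weld seam, on the crown at x = 62, y = 0, z = 60 mm of the tank; the seam runs straight along the crown from x = -22 (valve end)
- tank_white: white pressure tank (blue, green, white and yellow are alike; absent ones have no pose). Lying cylinder 150 mm long, 54 mm diameter, axis 33 mm up, crown 60 mm up, on two feet 60 mm wide at x = -52 and 52. Origin: centre of the underside; x along the tank away from the valve (at x = -45), z up. About 0.45 to 0.7 kg. Grasp across the 54 mm from above at x = 20, z about 38 mm, clear of the valve
- tank_white_valve (a point): centre of the flat top of this tank's brass valve collar (28 mm diameter), 72 mm above the tank's underside, where the rim of the gauge's nose seats; z up. Above it stand a 10 mm stem (6 mm high) and in that a 5 mm sprung steel pin, whose top is 18 mm above the collar
- tank_white_seam_end (a point): far end of this tank's bright weld seam, on the crown at x = 62, y = 0, z = 60 mm of the tank; the seam runs straight along the crown from x = -22 (valve end)
- tank_yellow: yellow pressure tank (blue, green, white and yellow are alike; absent ones have no pose). Lying cylinder 150 mm long, 54 mm diameter, axis 33 mm up, crown 60 mm up, on two feet 60 mm wide at x = -52 and 52. Origin: centre of the underside; x along the tank away from the valve (at x = -45), z up. About 0.45 to 0.7 kg. Grasp across the 54 mm from above at x = 20, z about 38 mm, clear of the valve
- tank_yellow_valve (a point): centre of the flat top of this tank's brass valve collar (28 mm diameter), 72 mm above the tank's underside, where the rim of the gauge's nose seats; z up. Above it stand a 10 mm stem (6 mm high) and in that a 5 mm sprung steel pin, whose top is 18 mm above the collar
- tank_yellow_seam_end (a point): far end of this tank's bright weld seam, on the crown at x = 62, y = 0, z = 60 mm of the tank; the seam runs straight along the crown from x = -22 (valve end)
- gauge: loose gauge, about 0.12 kg, standing on its brass nose and a leg. Origin: centre of the nose's mouth (underside); z up, x along the barrel. Orange grip block 30 (x) x 24 (y) mm over the nose, z = 26 to 68; grasp across the 24 mm at z about 48. Steel barrel 20 mm thick, axis at z = 43, to x = 101 mm; black leg under it at x = 88, 40 mm wide, down to z = 0
- gauge_nose (a point): centre of the gauge's nose mouth (the gauge's origin). Nose: tube 28 mm outside, 18 inside, 26 high. Inside, 8 mm up, a sprung plunger (0.7 N/mm), which the valve pin pushes up by at most 10 mm; the pin yields if the tank's pressure is low. Pressing home takes up to about 8 N, then the rim stands on the collar
- gauge_rod (a joint): how far the rod stands out of the barrel's end, m: 0 at rest, three times the plunger's travel. Its outer 20 mm are red, the part behind is green. With the nose home on the collar a sound tank gives 0.022 to 0.032 (green shows), the one that has lost pressure 0.007 to 0.017 (red alone). It springs back when the gauge is lifted
- gauge_pad: fixed black rubber pad 170 (x) x 100 (y) x 3 mm on which the gauge stands. Origin: centre of the underside
- probe: loose leak sniffer probe, about 0.09 kg: yellow handle 120 (x) x 22 (y) x 20 (z) mm; origin at the handle's centre, x towards the tip, z up. A 6 mm steel neck leaves its front and bends straight down at x = 80 mm. Grasp the handle across its 22 mm at the origin, between the stand's yokes
- probe_tip (a point): the probe's downward tip (round, 6 mm), at x = 80, y = 0, z = -45 mm in the probe's frame
- probe_stand: fixed grey stand, base 130 (x) x 70 (y) x 6 mm; yokes 8 mm thick at x = -42 and 42 mm, free between. Origin: centre of the underside. The handle lies along the stand's x on the yoke floors, 46 mm up, so its centre is 56 mm up and its tip 11 mm; the horns reach 70 mm and flare, about 33 mm apart at the floor. The probe's x points along the stand's +x
- reject_tray: fixed red tray 205 (x) x 125 (y) mm outside, walls 5 mm thick and 16 mm high, floor about 5 mm above the table. Origin: centre of the underside, x along its long side. A tank fits lengthwise, either way round
- tape_roll: bystander: roll of beige tape 96 mm across, leave alone
- jar_4: bystander: sample jar with blue cap, 52 mm, leave alone

How it is judged (in metres and radians):
On the way, in this order (a step that is already met when the one before it is completed fails the run):
1. the gauge is pressed home on the valve of the blue tank (its pin then pushes the rod out) (horizontal distance between gauge_nose and tank_blue_valve below 0.007 m and z of gauge_nose in the frame of tank_blue_valve between -0.004 and 0.003 m and angle between the z axis of gauge and the z axis of tank_blue, either way round below 0.15 rad), for 0.3 s.
2. the gauge is pressed home on the valve of the green tank (its pin then pushes the rod out) (horizontal distance between gauge_nose and tank_green_valve below 0.007 m and z of gauge_nose in the frame of tank_green_valve between -0.004 and 0.003 m and angle between the z axis of gauge and the z axis of tank_green, either way round below 0.15 rad), for 0.3 s.
3. the gauge is pressed home on the valve of the white tank (its pin then pushes the rod out) (horizontal distance between gauge_nose and tank_white_valve below 0.007 m and z of gauge_nose in the frame of tank_white_valve between -0.004 and 0.003 m and angle between the z axis of gauge and the z axis of tank_white, either way round below 0.15 rad), for 0.3 s.
4. the gauge is pressed home on the valve of the yellow tank (its pin then pushes the rod out) (horizontal distance between gauge_nose and tank_yellow_valve below 0.007 m and z of gauge_nose in the frame of tank_yellow_valve between -0.004 and 0.003 m and angle between the z axis of gauge and the z axis of tank_yellow, either way round below 0.15 rad), for 0.3 s.
5. the probe tip passes slowly over the seam of the low tank, still on the table, the gauge put down, 0 mm from its valve end (((x of probe_tip in the frame of tank_green between -0.028 and -0.012 m and y of probe_tip in the frame of tank_green between -0.007 and 0.007 m and z of probe_tip in the frame of tank_green between 0.056 and 0.069 m and height (world z) of tank_green below 0.0035 m) or (x of probe_tip in the frame of tank_yellow between -0.028 and -0.012 m and y of probe_tip in the frame of tank_yellow between -0.007 and 0.007 m and z of probe_tip in the frame of tank_yellow between 0.056 and 0.069 m and height (world z) of tank_yellow below 0.0035 m)) and linear speed of probe below 0.07 m/s and height (world z) of gauge below 0.01 m), for 0.15 s.
6. the probe tip passes slowly over the seam of the low tank, still on the table, the gauge put down, 20 mm from its valve end (((x of probe_tip in the frame of tank_green between -0.008 and 0.008 m and y of probe_tip in the frame of tank_green between -0.007 and 0.007 m and z of probe_tip in the frame of tank_green between 0.056 and 0.069 m and height (world z) of tank_green below 0.0035 m) or (x of probe_tip in the frame of tank_yellow between -0.008 and 0.008 m and y of probe_tip in the frame of tank_yellow between -0.007 and 0.007 m and z of probe_tip in the frame of tank_yellow between 0.056 and 0.069 m and height (world z) of tank_yellow below 0.0035 m)) and linear speed of probe below 0.07 m/s and height (world z) of gauge below 0.01 m), for 0.15 s.
7. the probe tip passes slowly over the seam of the low tank, still on the table, the gauge put down, 40 mm from its valve end (((x of probe_tip in the frame of tank_green between 0.012 and 0.028 m and y of probe_tip in the frame of tank_green between -0.007 and 0.007 m and z of probe_tip in the frame of tank_green between 0.056 and 0.069 m and height (world z) of tank_green below 0.0035 m) or (x of probe_tip in the frame of tank_yellow between 0.012 and 0.028 m and y of probe_tip in the frame of tank_yellow between -0.007 and 0.007 m and z of probe_tip in the frame of tank_yellow between 0.056 and 0.069 m and height (world z) of tank_yellow below 0.0035 m)) and linear speed of probe below 0.07 m/s and height (world z) of gauge below 0.01 m), for 0.15 s.
8. the probe tip passes slowly over the seam of the low tank, still on the table, the gauge put down, 60 mm from its valve end (((x of probe_tip in the frame of tank_green between 0.032 and 0.048 m and y of probe_tip in the frame of tank_green between -0.007 and 0.007 m and z of probe_tip in the frame of tank_green between 0.056 and 0.069 m and height (world z) of tank_green below 0.0035 m) or (x of probe_tip in the frame of tank_yellow between 0.032 and 0.048 m and y of probe_tip in the frame of tank_yellow between -0.007 and 0.007 m and z of probe_tip in the frame of tank_yellow between 0.056 and 0.069 m and height (world z) of tank_yellow below 0.0035 m)) and linear speed of probe below 0.07 m/s and height (world z) of gauge below 0.01 m), for 0.15 s.
9. the probe tip passes slowly over the seam of the low tank, still on the table, the gauge put down, 80 mm from its valve end (((x of probe_tip in the frame of tank_green between 0.052 and 0.068 m and y of probe_tip in the frame of tank_green between -0.007 and 0.007 m and z of probe_tip in the frame of tank_green between 0.056 and 0.069 m and height (world z) of tank_green below 0.0035 m) or (x of probe_tip in the frame of tank_yellow between 0.052 and 0.068 m and y of probe_tip in the frame of tank_yellow between -0.007 and 0.007 m and z of probe_tip in the frame of tank_yellow between 0.056 and 0.069 m and height (world z) of tank_yellow below 0.0035 m)) and linear speed of probe below 0.07 m/s and height (world z) of gauge below 0.01 m), for 0.15 s.
At the end, for the whole second after the job is handed in: Low tank upright at rest on the tray floor, within 30 mm of its middle in x and y; sound tanks upright on the table, off the tray; gauge upright on its pad; probe level in both yokes, within 25 mm lengthwise, tip to the stand's +x; all at rest (x of tank_green in the frame of reject_tray between -0.03 and 0.03 m and y of tank_green in the frame of reject_tray between -0.03 and 0.03 m and z of each of tank_green, tank_yellow in the frame of reject_tray below 0.009 m and angle between each of tank_green, tank_yellow, tank_blue, tank_white's own z axis and vertical below 0.1 rad and linear speed of each of tank_green, tank_yellow, gauge, probe below 0.02 m/s and x of tank_yellow in the frame of reject_tray between -0.03 and 0.03 m and y of tank_yellow in the frame of reject_tray between -0.03 and 0.03 m and height (world z) of each of tank_blue, tank_white below 0.01 m and horizontal distance between each of tank_blue, tank_white and reject_tray above 0.09 m and angle between gauge's own z axis and vertical below 0.08 rad and height (world z) of gauge below 0.008 m and x of gauge in the frame of gauge_pad between -0.09 and 0.09 m and y of gauge in the frame of gauge_pad between -0.055 and 0.055 m and x of probe in the frame of probe_stand between -0.025 and 0.025 m and y of probe in the frame of probe_stand between -0.008 and 0.008 m and z of probe in the frame of probe_stand between 0.05 and 0.062 m and angle between probe's own z axis and vertical below 0.12 rad and x of probe_tip in the frame of probe_stand above 0.04 m); the robot touches nothing.
It fails at once if a tank is tipped over (angle between any of tank_blue, tank_green, tank_white, tank_yellow's own z axis and vertical above 0.6 rad).
It fails at once if the gauge is forced onto a tank with more than 45 N (contact force between gauge and tank_blue above 45 N or contact force between gauge and tank_green above 45 N or contact force between gauge and tank_white above 45 N or contact force between gauge and tank_yellow above 45 N).
It fails at once if the probe is pressed on a tank with more than 20 N (contact force between probe and tank_blue above 20 N or contact force between probe and tank_green above 20 N or contact force between probe and tank_white above 20 N or contact force between probe and tank_yellow above 20 N).
It fails at once if the tape roll or the sample jar is disturbed (distance of any of tape_roll, jar_4 from where it was at the start of the episode above 0.04 m).
Of tank_green, tank_yellow only 1 to 1 are there at a start; the rules pass over those that are not, and their reading is None.
Of tank_blue, tank_white only 1 to 2 are there at a start; the rules pass over those that are not, and their reading is None.
At some moment in a run one of tank_blue, tank_green, tank_white, tank_yellow may be knocked a few centimetres aside while the robot is not near it.
It also fails if it takes over 200 s, if anything falls off the work surface, if the arm or the gripper's body presses on something with over 40 N, if the wrist force passes 120 N, or if a joint passes its speed limit or range.

ROBOT

A 6-joint arm with a two-finger parallel gripper is mounted at the origin on a cart in front of the work surface, level with it; the furniture and walls round the work are solid. World frame = base frame: x ahead of the robot, y to its left, z up, the work surface at z = 0. Lengths are in mm, angles in rad, forces in N, time in s.
With the tool pointing down it reaches from about 375 to 975 mm from the base axis. Payload 3.8 kg.
Tool frame: the origin (TCP) lies at the very end of the fingers, on their centre line; the grasp point (between the pads) lies 19 mm behind it; z points along the fingers, y is the line along which they close (so a half turn about z gives the same grasp; the last joint's range is limited). The gripper opens to 88 mm and grips with 3 to 60 N. Pads are 18 mm wide; open, the fingers measure 123 mm over their backs; the gripper's body (75 mm by 187 mm) begins 45 mm behind the grasp point.
Start: joints at [1.291, 0.264, 1.604, -0, 1.274, -0.037], TCP at [162.282, 655.196, 217.806] pointing down, gripper open.
Joint ranges: [-2.63, 2.63], [-0.94, 2.18], [0.31, 2.57], [-1.31, 4.45], [0, 2.66], [-2.55, 2.55]. Speed limits (rad/s): [2.57, 2.57, 3.14, 3.14, 3.14, 3.14].

INTERFACE

Orientations are given as a unit quaternion [x, y, z, w].
In Python, from station import ctrl gives the robot as it stands. Calls block until the motion is done:
- ctrl.move_to(position, orientation): joint-space move of the TCP to a pose.
- ctrl.move_linear(position, rate=150, attitude=None, stop_force=None): straight line of the TCP; attitude=None keeps the orientation; rate is the mean speed in mm/s. With stop_force (N) it stops when the force on the tool has changed by that much, and returns True; else False.
- ctrl.set_joints(angles): joint-space move.
- ctrl.ungrasp() and ctrl.grasp(): open the fingers fully, or close them until they stop; the grip force is fixed at half the most.
- ctrl.hold(seconds).
- ctrl.inverse_kinematics(position, orientation): joint angles nearest the present ones, or None.
- ctrl.sense(): the state.
- ctrl.get_image(name): name is "scene" or "top" or "wrist"; returns the picture (480x640x3 uint8, blue, green, red); there is no depth.
- ctrl.calibration(name): a dict with "fx", "fy", "cx", "cy" (pixels), "T" (4x4, takes a point from camera to world coordinates); the wrist camera has in their place "hand_eye" (4x4, takes a point from camera to tool coordinates, whose origin is the TCP and whose axes are the flange's). Camera axes: x right, y up, looking along -z (the intrinsics and any distortion apply to the point x, -y, -z); pixel columns grow to the right and rows downward; lengths in mm; the calibration is good to about 2 mm. A picture is of the moment at which its call begins: read the wrist's pose just before it. calibration takes no time and is no camera call.
A pose or a line that the arm cannot do raises ctrl.MotionError and nothing moves.
- ctrl.finish_job(): hands the job in; it is judged then, once.
The state is a dict: "clock": time; "joint_pos": joint angles; "qd": joint speeds; "tau": joint torques, N m; "tool_pos": TCP position; "tcp_rot": TCP orientation; "wrist_force": force on the tool from outside, world axes, zero at the start; "ft_torque": the same for the moment, N m; "grip_width": finger opening in mm; "gripper_force": force on a finger pad.
Only numpy, scipy, OpenCV 4.12 (cv2) and the standard library are available. Lean on these libraries where they do the work, as an engineer would, in place of code of your own. Each camera call takes 0.05 s, during which the arm holds its last target. There are 200 camera calls.

## Working session

There is one attempt and no reset: what is moved stays moved. The work goes in short steps, each a Python script; the robot and the scene stay as the last script left them, time stands still between calls to the robot, and variables do not carry over. Pictures are saved under pics/ and viewed, at most 14 in all, crops included, and the job is handed in when it is done.

```bash
ls; mkdir -p pics; python3 - <<'E'
from station import ctrl
import cv2,numpy as np
np.set_printoptions(precision=4,suppress=True)
for n in("scene","top","wrist"):
    c=ctrl.calibration(n); print(n,{k:(np.array(v)) for k,v in c.items()})
    cv2.imwrite(f"pics/{n}0.png",ctrl.get_image(n))
print(ctrl.sense())
E
```

```text
pics
scene {'fx': array(557.9195), 'fy': array(557.9195), 'cx': array(317.497), 'cy': array(241.0157), 'T': array([[  -0.976 ,    0.1601,   -0.1475,  334.8405],
       [  -0.2166,   -0.6476,    0.7305, 1341.4636],
       [   0.0214,    0.7449,    0.6668, 1241.3255],
       [   0.    ,    0.    ,    0.    ,    1.    ]])}
top {'fx': array(461.2398), 'fy': array(461.2398), 'cx': array(320.2356), 'cy': array(239.9553), 'T': array([[   0.0067,    0.9956,   -0.0932,  466.1167],
       [  -1.    ,    0.0068,    0.0009,   55.7969],
       [   0.0015,    0.0932,    0.9956, 1346.775 ],
       [   0.    ,    0.    ,    0.    ,    1.    ]])}
wrist {'fx': array(418.9446), 'fy': array(418.9446), 'cx': array(312.6276), 'cy': array(243.1342), 'hand_eye': array([[   0.0003,    0.9604,    0.2785,   71.3897],
       [   1.    ,   -0.0004,    0.0005,    0.2307],
       [   0.0006,    0.2785,   -0.9604, -166.4999],
       [   0.    ,    0.    ,    0.    ,    1.    ]])}
{'clock': 0.15, 'joint_pos': array([ 1.2911,  0.2646,  1.605 ,  0.    ,  1.2737, -0.0369]), 'qd': array([ 0.0013, -0.0028, -0.0038,  0.0003, -0.0019, -0.0006]), 'tau': array([  0.0004, -50.2846, -35.7468,   0.0731,   0.025 ,  -0.0001]), 'tool_pos': array([162.1229, 654.6468, 216.8139]), 'tcp_rot': array([ 0.1211,  0.9926, -0.0008, -0.0001]), 'wrist_force': array([-0.2949,  0.3347,  1.0136]), 'ft_torque': array([ 0.0401,  0.019 , -0.0201]), 'gripper_force': 0.0, 'grip_width': 88.25371726078657}
```

View pics/top0.png

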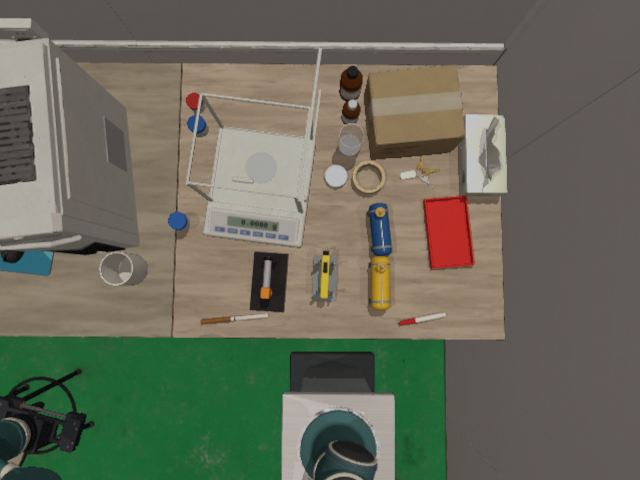

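View pics/scene0.png

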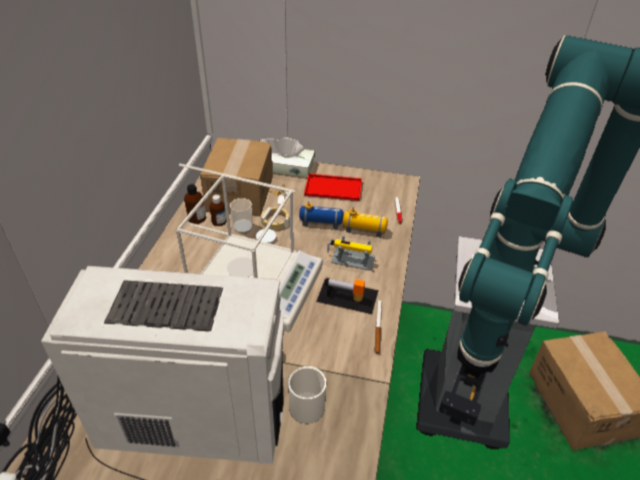

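Top view: a blue tank (valve ≈(379,212)) and a yellow tank (valve ≈(380,262)) lie in line with the valves away from the robot. The gauge is on its pad at (267,282), the probe on its stand at (325,275), the tray at (448,233). Green and white are absent. I'll compute rough positions and inspect enlarged crops.

```bash
cat > h.py <<'E'
from station import ctrl
import cv2,numpy as np
from scipy.spatial.transform import Rotation as R
np.set_printoptions(precision=3,suppress=True)
def Tcam(n):
    c=ctrl.calibration(n)
    if n!="wrist": return c,np.array(c["T"])
    s=ctrl.sense();T=np.eye(4);T[:3,:3]=R.from_quat(s["tcp_rot"]).as_matrix();T[:3,3]=s["tool_pos"]
    return c,T@np.array(c["hand_eye"])
def px2w(c,T,u,v,z):
    d=T[:3,:3]@np.array([(u-c["cx"])/c["fx"],-(v-c["cy"])/c["fy"],-1])
    return T[:3,3]+d*(z-T[2,3])/d[2]
def w2px(c,T,p):
    q=T[:3,:3].T@(np.array(p)-T[:3,3]);return c["cx"]+c["fx"]*q[0]/-q[2],c["cy"]-c["fy"]*q[1]/-q[2]
def quat(yaw):  # tool down; tool x axis at yaw in world, tool y (closing line) at yaw-90
    return (R.from_euler("z",yaw)*R.from_euler("x",np.pi)).as_quat()
E
python3 - <<'E'
from h import *
c,T=Tcam("top")
for n,u,v,z in [("gauge block",266,293,68),("barrel end",267,262,53),("pad",269,282,3),("pad tl",253,252,3),("pad br",287,311,3),("probe c",325,275,66),("blue valve",379.5,212,80),("blue far",382,254,33),("yel valve",380,262,80),("yel far",381,308,33),("tray",448,233,16),("tape",368,177,20),("jar",336,177,40),
 ("shieldtop",320,50,250),("sh",198,95,250)]:
    print(n,px2w(c,T,u,v,z))
im=cv2.imread("pics/top0.png")[190:330,240:480]
cv2.imwrite("pics/topc.png",cv2.resize(im,None,fx=3.3,fy=3.3,interpolation=cv2.INTER_CUBIC))
for p in [(162,655,420),(300,400,420),(480,0,420),(480,60,300),(480,-130,300)]:
    print(p,ctrl.inverse_kinematics(p,quat(0)),ctrl.inverse_kinematics(p,quat(np.pi)))
print(R.from_quat(ctrl.sense()["tcp_rot"]).as_matrix())
E
```

```text
gauge block [438.11  203.024  68.   ]
barrel end [524.172 203.472  53.   ]
pad [468.449 202.366   3.   ]
pad tl [555.318 250.537   3.   ]
pad br [385.507 149.04    3.   ]
probe c [488.681  40.773  66.   ]
blue valve [ 663.784 -109.289   80.   ]
blue far [ 550.111 -121.908   33.   ]
yel valve [ 525.06  -109.928   80.   ]
yel far [ 397.44 -118.2    33.  ]
tray [ 613.562 -316.207   16.   ]
tape [776.4   -83.988  20.   ]
jar [771.072  10.374  40.   ]
shieldtop [1042.747   58.545  250.   ]
sh [924.868 357.837 250.   ]
(162, 655, 420) None [ 1.291  0.214  1.303  0.     1.625 -0.279]
(300, 400, 420) [ 0.877 -0.13   1.66  -0.     1.612  2.448] [ 0.877 -0.13   1.66   0.     1.612 -0.693]
(480, 0, 420) [-0.052 -0.169  1.694 -0.     1.617  1.519] [-0.052 -0.169  1.694  0.     1.617 -1.623]
(480, 60, 300) [ 0.073 -0.146  1.887 -0.     1.401  1.644] [ 0.073 -0.146  1.887  0.     1.401 -1.498]
(480, -130, 300) [-0.315 -0.119  1.863 -0.     1.398  1.256] [-0.315 -0.119  1.863  0.     1.398 -1.885]
[[-0.971  0.24  -0.   ]
 [ 0.24   0.971 -0.002]
 [ 0.    -0.002 -1.   ]]
```

View pics/topc.png

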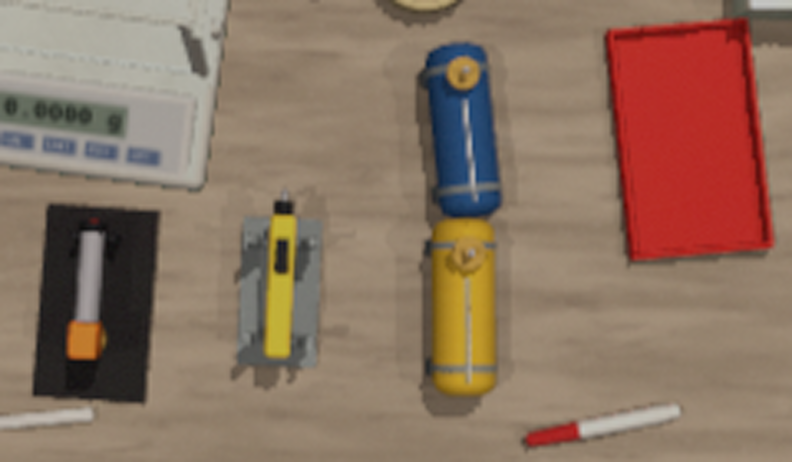

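The crop confirms it: both valves point to +x, and the gauge barrel and probe tip also point to about +x. I'll move over the gauge and look from the wrist. From the same height I'll also take pictures over the tanks, stand and tray.

```bash
python3 - <<'E'
from h import *
ctrl.move_to((162,655,420),ctrl.sense()["tcp_rot"])
ctrl.move_to((300,400,420),quat(0))
ctrl.move_to((455,203,230),quat(0))
c,T=Tcam("wrist"); im=ctrl.get_image("wrist"); cv2.imwrite("pics/w_g.png",im)
np.save("w_g.npy",T)
ctrl.move_to((480,40,230),quat(0))
c,T=Tcam("wrist"); im=ctrl.get_image("wrist"); cv2.imwrite("pics/w_p.png",im); np.save("w_p.npy",T)
ctrl.move_to((560,-115,270),quat(0))
c,T=Tcam("wrist"); im=ctrl.get_image("wrist"); cv2.imwrite("pics/w_t.png",im); np.save("w_t.npy",T)
print(ctrl.sense())
E
```

```text
{'clock': 5.9, 'joint_pos': array([-0.244,  0.04 ,  1.766,  0.001,  1.338,  1.325]), 'qd': array([ 0.008, -0.011,  0.008, -0.005, -0.002, -0.003]), 'tau': array([ -0.649, -38.457, -36.925,  -0.009,  -0.106,   0.003]), 'tool_pos': array([ 559.258, -113.047,  269.188]), 'tcp_rot': array([ 1.   ,  0.001, -0.001, -0.001]), 'wrist_force': array([ 0.02 ,  0.079, -0.043]), 'ft_torque': array([-0.004,  0.151,  0.032]), 'gripper_force': 0.0, 'grip_width': 87.72324073929413}
```

View pics/w_g.png

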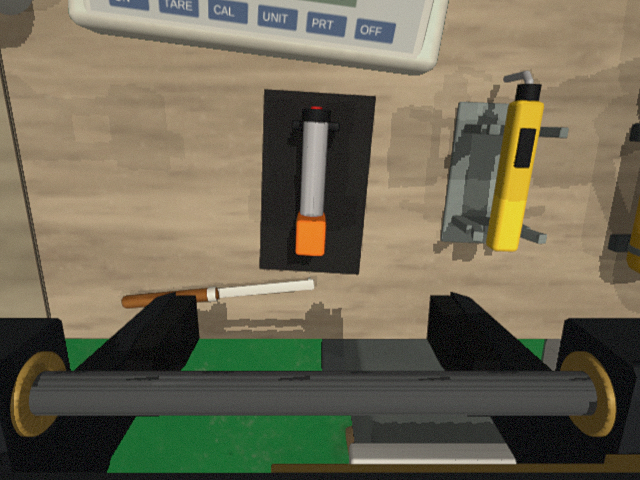

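View pics/w_t.png

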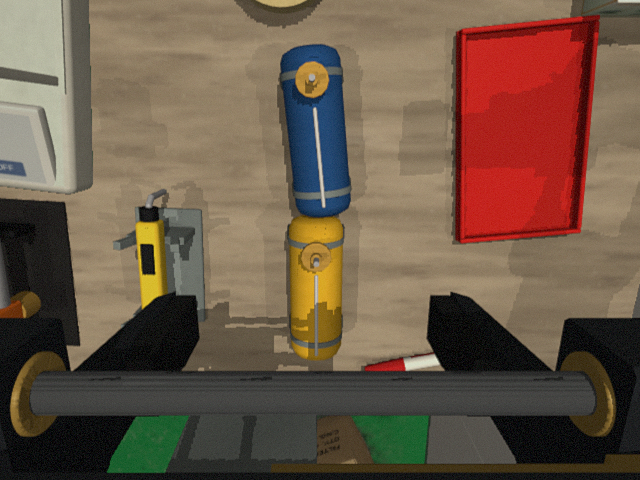

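View pics/w_p.png

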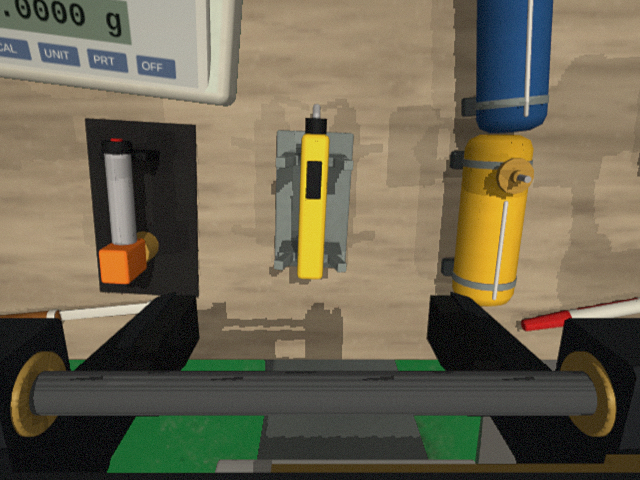

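w_g: the orange block top spans columns 297–325 and its rear edge is at row 255; the barrel end is at (316,122). w_p: the probe handle runs from (315,136) to (311,277). w_t: the blue valve is at (312,80) and its seam runs (316,110)–(323,206); the yellow valve is at (315,258) and its seam runs (316,274)–(317,353). The tray corners are (458,30), (598,17), (580,231) and (459,242).

```bash
python3 - <<'E'
from h import *
c=ctrl.calibration("wrist")
def show(f,L):
    T=np.load(f)
    for n,u,v,z in L: print(n,px2w(c,T,u,v,z))
show("w_g.npy",[("blk rear",310.5,255,71),("blk l",297,250,71),("blk r",325,250,71),("barrel end top",316,122,56),("barrel near",313,210,56),("pad tl",265,90,3),("tr",375,97,3),("br",358,274,3),("bl",260,268,3)])
show("w_p.npy",[("front",315,136,66),("rear",311,277,66),("stand tl",277,131,6),("tr",352,133,6),("br",347,271,6),("bl",276,269,6)])
show("w_t.npy",[("bv",312,79,72),("bseam0",315.5,109,60),("bseam1",323,206,60),("yv",316,258,72),("ys0",316,274,60),("ys1",317,353,60),("tray",458,30,16),("tr",598,17,16),("br",580,231,16),("bl",459,242,16)])
show("w_p.npy",[("yv",514,177,72),("ys0",505,203,60),("ys1",495,299,60)])
E
```

```text
blk rear [422.941 205.798  71.   ]
blk l [427.209 216.806  71.   ]
blk r [427.233 193.97   71.   ]
barrel end top [527.52  201.514  56.   ]
barrel near [457.348 203.787  56.   ]
pad tl [554.786 246.468   3.   ]
tr [548.995 148.64    3.   ]
br [381.297 158.606   3.   ]
bl [387.555 256.582   3.   ]
front [541.906  39.268  66.   ]
rear [426.775  42.453  66.   ]
stand tl [544.408  73.256   6.   ]
tr [542.666   5.562   6.   ]
br [410.389   7.058   6.   ]
bl [412.474  77.357   6.   ]
bv [ 664.477 -112.628   72.   ]
bseam0 [ 641.597 -115.601   60.   ]
bseam1 [ 557.456 -122.67    60.   ]
yv [ 511.576 -116.361   72.   ]
ys0 [ 491.528 -116.507   60.   ]
ys1 [ 406.451 -117.79    60.   ]
tray [ 711.219 -245.093   16.   ]
tr [ 721.938 -370.155   16.   ]
br [ 522.783 -389.727   16.   ]
bl [ 510.793 -265.804   16.   ]
yv [ 511.407 -114.445   72.   ]
ys0 [ 488.81  -115.664   60.   ]
ys1 [ 404.117 -117.759   60.   ]
```

The measurements agree with the given sizes (seams 84–85 mm, valves at the right offset). Next I'll grasp the gauge, check with the top camera that the tanks haven't moved, and press blue.

```bash
cat >> h.py <<'E'
HSV={"blue":((105,120,40),(125,255,255)),"yellow":((20,150,100),(30,255,255))}
def cent(im,col):   # centroid of tank colour in the top picture's tank area, at z=45 in world
    c,T=Tcam("top"); m=cv2.inRange(cv2.cvtColor(im,cv2.COLOR_BGR2HSV),*map(np.array,HSV[col]))
    m[:195]=0;m[330:]=0;m[:,:355]=0;m[:,420:]=0
    M=cv2.moments(m,True); return (px2w(c,T,M["m10"]/M["m00"],M["m01"]/M["m00"],45)[:2],M["m00"]) if M["m00"] else None
E
python3 - <<'E'
from h import *
i0=cv2.imread("pics/top0.png"); print([cent(i0,k) for k in HSV])
yaw=-0.033
ctrl.move_to((438,205.4,130),quat(yaw)); ctrl.hold(.3)
ctrl.move_linear((438,205.4,32),rate=100); ctrl.hold(.2)
ctrl.grasp(); ctrl.hold(.3); s=ctrl.sense(); print(s["tool_pos"],s["grip_width"],s["gripper_force"],s["wrist_force"])
ctrl.move_linear((438,205.4,150),rate=100); ctrl.hold(.2)
s=ctrl.sense(); print(s["grip_width"],s["wrist_force"],s["clock"])
i1=ctrl.get_image("top");cv2.imwrite("pics/top1.png",i1); print([cent(i1,k) for k in HSV])
cv2.imwrite("pics/w_held.png",ctrl.get_image("wrist"))
E
```

```text
[(array([ 616.053, -113.855]), 644.0), (array([ 476.773, -114.058]), 844.0)]
[437.982 205.382  31.969] 23.814352360192636 29.887996242614463 [-0.136  0.98  -0.987]
23.810905336476218 [ 0.213  0.295 -2.173] 11.7333
[(array([ 615.795, -113.696]), 638.0), (array([ 477.855, -114.472]), 838.0)]
```

View pics/w_held.png

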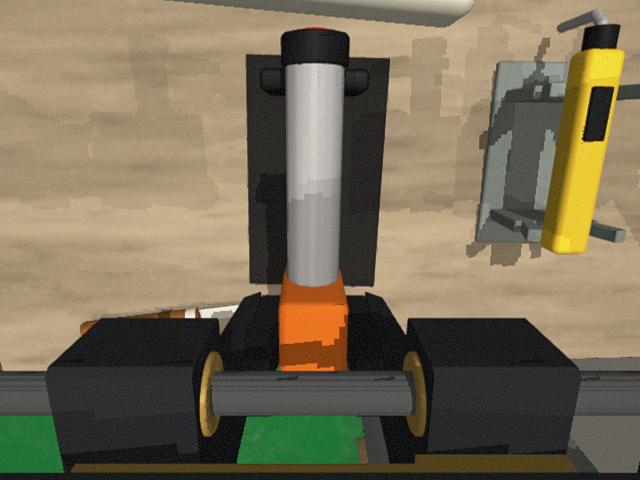

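The gauge is held squarely (width 23.8 mm, barrel centred at column 315). Next, press on blue with the barrel turned away from the tape roll.

```bash
cat >> h.py <<'E'
def press(v,yaw,name):
    """v: valve xy; gauge grasped 29 mm above its mouth"""
    ctrl.move_to((v[0],v[1],150),quat(yaw)); ctrl.hold(.4)
    f0=ctrl.sense()["wrist_force"][2]
    hit=ctrl.move_linear((v[0],v[1],107),rate=40,stop_force=20); s=ctrl.sense()
    print("at",s["tool_pos"],s["wrist_force"]-[0,0,f0],hit)
    if not hit:
        hit=ctrl.move_linear((v[0],v[1],99.5),rate=15,stop_force=14)
    ctrl.hold(.5); s=ctrl.sense(); print("home",s["tool_pos"],s["wrist_force"]-[0,0,f0],hit,s["grip_width"],s["clock"])
    cv2.imwrite(f"pics/{name}.png",ctrl.get_image("wrist"))
E
python3 - <<'E'
from h import *
c=ctrl.calibration("wrist");H=np.array(c["hand_eye"])
for p in [(15,12,-24),(15,-12,-24),(15,12,-39),(101,0,-24)]: print(p,w2px(c,H,p))
ctrl.move_linear((470,150,200),rate=200)
press((664.5,-113.2),-0.6,"pb")
E
```

```text
(15, 12, -24) (np.float64(345.7065969999808), np.float64(284.5571295233096))
(15, -12, -24) (np.float64(279.88730618221155), np.float64(284.5522504285947))
(15, 12, -39) (np.float64(349.1755068858271), np.float64(301.5278029307072))
(101, 0, -24) (np.float64(312.9139902777414), np.float64(23.60275501737317))
at [ 664.741 -113.236  107.551] [-1.375 -0.007  1.337] False
home [ 665.04  -113.207  100.905] [-2.07   0.541  8.986] False 23.516942930773904 16.4167
```

View pics/pb.png

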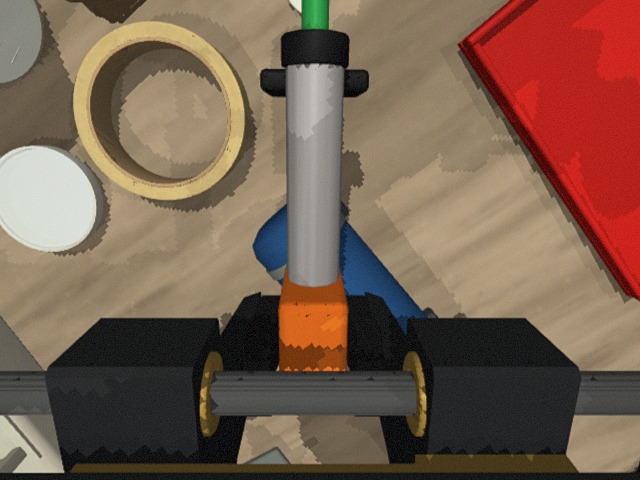

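Blue: green rod shows in front of the barrel, at (315,15), so it's sound. The contact was 9 N at the expected height, so the gauge was home. I'll lift, recheck the tanks from the top camera, and press yellow.

```bash
python3 - <<'E'
from h import *
ctrl.move_linear((664.5,-113.2,170),rate=100)
ctrl.move_to((480,120,190),quat(-.4)); ctrl.hold(.2)
i1=ctrl.get_image("top");cv2.imwrite("pics/top2.png",i1); r=[cent(i1,k) for k in HSV];print(r)
d=r[1][0]-np.array([477.855,-114.472])
if np.hypot(*d)<3: press((512.2,-115.6),-0.8,"py")
E
```

```text
[(array([ 615.797, -113.757]), 637.0), (array([ 477.298, -114.774]), 813.0)]
at [ 512.414 -115.636  107.432] [-1.964 -0.193  3.941] False
home [ 512.79  -115.709  100.794] [-3.623  2.009 10.728] False 23.74476120907934 22.4417
```

View pics/py.png

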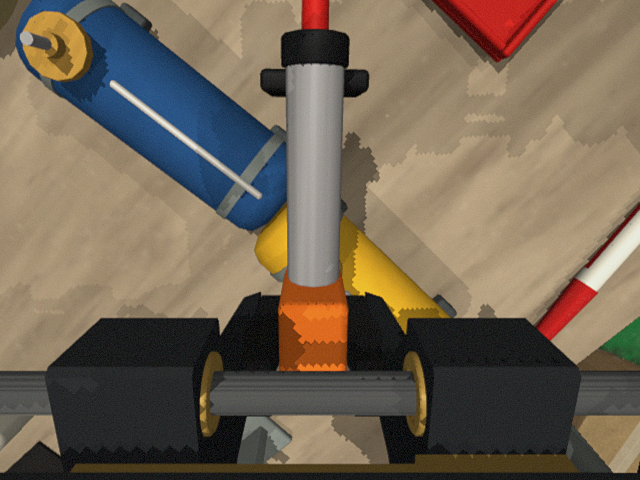

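Yellow: only red rod shows, so yellow is the low tank. I'll return the gauge to its pad, then grasp the probe and look at its tip.

```bash
python3 - <<'E'
from h import *
ctrl.move_linear((512.2,-115.6,175),rate=100)
ctrl.move_to((438,205.4,120),quat(-.033)); ctrl.hold(.3)
ctrl.move_linear((438,205.4,45),rate=100); h=ctrl.move_linear((438,205.4,31.5),rate=20,stop_force=5); ctrl.hold(.2)
print(h,ctrl.sense()["tool_pos"],ctrl.sense()["wrist_force"])
ctrl.ungrasp(); ctrl.move_linear((438,205.4,180),rate=120)
ctrl.move_to((486,40.9,180),quat(-.025)); ctrl.hold(.3)
c,T=Tcam("wrist"); im=ctrl.get_image("wrist"); cv2.imwrite("pics/w_p2.png",im); np.save("w_p2.npy",T)
ctrl.move_linear((486,40.9,37),rate=100); ctrl.hold(.2)
ctrl.grasp(); ctrl.hold(.3); s=ctrl.sense(); print(s["tool_pos"],s["tcp_rot"],s["grip_width"],s["wrist_force"])
ctrl.move_linear((486,40.9,150),rate=80); ctrl.hold(.3)
s=ctrl.sense();print(s["tool_pos"],s["grip_width"],s["clock"])
w=ctrl.get_image("wrist"); i1=ctrl.get_image("top"); cv2.imwrite("pics/top3.png",i1);print([cent(i1,k) for k in HSV])
cv2.imwrite("pics/w_ph.png",np.vstack([im[:320],w[:280]]))
E
```

```text
True [437.622 205.306  31.807] [-0.778 -0.5    5.201]
[486.016  40.921  36.997] [ 1.    -0.012  0.     0.   ] 21.671352551323377 [-0.283  0.165  0.223]
[485.887  40.907 149.768] 21.59577517082679 35.175
[(array([ 615.874, -113.641]), 639.0), (array([ 477.488, -114.566]), 824.0)]
```

View pics/w_ph.png

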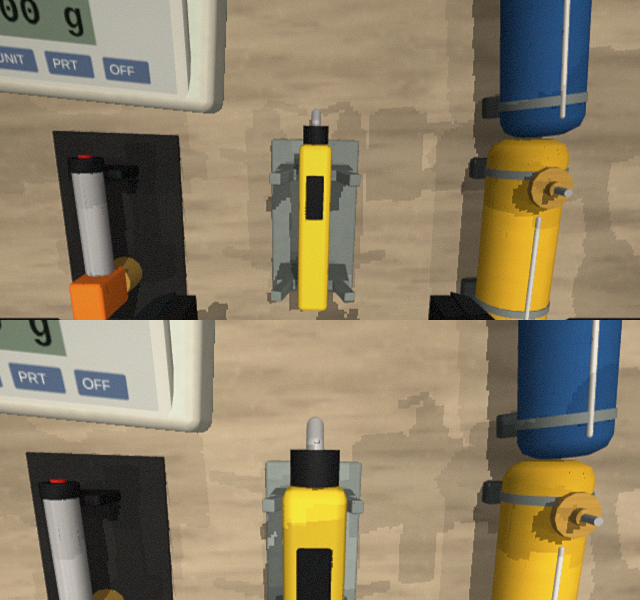

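Upper half: the gauge is upright on its pad and the probe is in its stand with the tip to +x. Lower half: the probe is held level, with the yellow front edge at row 168, cap front at row 130 and neck outer edge at row 97. I'll work out the tip's offset in the tool frame.

```bash
python3 - <<'E'
from h import *
c=ctrl.calibration("wrist");H=np.array(c["hand_eye"])
for n,u,v,z in [("neck outer",315,97,-19),("neck outer",315,97,-22),("cap front",315,130,-27),("yellow front",315,168,-29)]: print(n,px2w(c,H,u,v,z))
T=np.load("w_p2.npy")
print("rear",px2w(c,T,313,310,66),"yfront",px2w(c,T,315,145,66),"cap",px2w(c,T,315,126,62),"neck outer",px2w(c,T,316,109,57))
print("valve",px2w(c,T,549,190,72),"seam0",px2w(c,T,538,217,60),"base",px2w(c,T,272,141,6),px2w(c,T,357,141,6))
for y in (0,-1.57,1.57): print(ctrl.inverse_kinematics((450,-118,88),quat(y)), ctrl.inverse_kinematics((490,-40,88),quat(y)))
E
```

```text
neck outer [ 79.931   0.714 -19.   ]
neck outer [ 79.772   0.696 -22.   ]
cap front [ 69.473   0.685 -27.   ]
yellow front [ 57.592   0.696 -29.   ]
rear [425.624  43.174  66.   ] yfront [543.167  39.232  66.   ] cap [555.07   38.958  62.   ] neck outer [565.783  38.044  57.   ]
valve [ 511.117 -114.107   72.   ] seam0 [ 490.214 -115.726   60.   ] base [543.869  72.86    6.   ] [542.345   5.695   6.   ]
[-0.31  -0.012  2.17  -0.     0.984  1.261] [-0.132  0.039  2.118 -0.     0.985  1.439]
None None
[-0.31  -0.012  2.17   0.     0.984 -0.309] [-0.132  0.039  2.118 -0.     0.985 -0.131]
```

The tip sits at about (78, 0.7, +26) in the tool frame. I'll bring the probe in from the −y side, across the tank, hover above the seam's valve end, and check with one picture.

```bash
cat >> h.py <<'E'
TIP=np.array([78,.7,26])
def tcp_for_tip(p,yaw): return np.array(p)-R.from_quat(quat(yaw)).as_matrix()@TIP
E
python3 - <<'E'
from h import *
y=np.pi/2
ctrl.move_linear((470,0,200),rate=200)
ctrl.move_to((470,-200,200),quat(y))
ctrl.move_to(tcp_for_tip((490.3,-116,85),y),quat(y)); ctrl.hold(.4)
c,T=Tcam("wrist"); im=ctrl.get_image("wrist"); np.save("w_s.npy",T); cv2.imwrite("pics/w_s.png",im)
print(ctrl.sense()["tool_pos"],ctrl.sense()["clock"],"tip px",w2px(c,np.array(c["hand_eye"]),TIP))
print("pred seam px",w2px(c,T,(490.3,-116,60)),w2px(c,T,(405.3,-117.8,60)))
E
```

```text
[ 490.056 -194.313  112.004] 38.4 tip px (np.float64(313.4687964561491), np.float64(106.75929114725653))
pred seam px (np.float64(311.70627640612946), np.float64(107.44662929391174)) (np.float64(140.9799616137336), np.float64(111.21911562449827))
```

View pics/w_s.png

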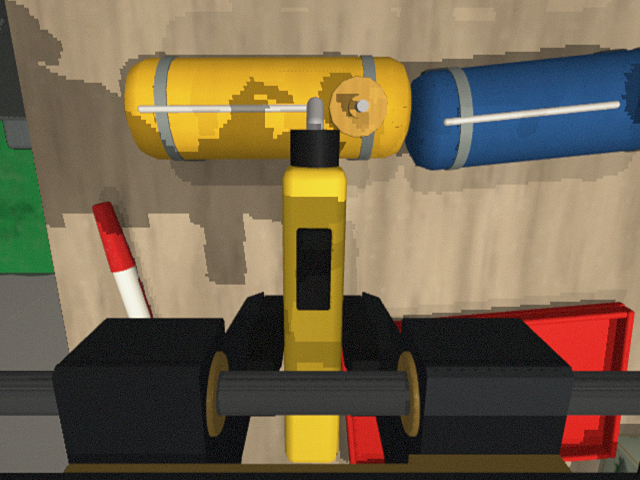

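The seam runs through row ≈108 from x≈308 to 140, right under the tip, and matches the prediction to about 1 mm. Now lower to about 3 mm above the crown and trace it.

```bash
python3 - <<'E'
from h import *
y=np.pi/2
a=tcp_for_tip((490.3,-115.8,63),y); b=tcp_for_tip((404.8,-117,63),y)
print(ctrl.move_linear(a,rate=20,stop_force=4)); ctrl.hold(.5); s=ctrl.sense();print(s["tool_pos"]-a,s["wrist_force"])
print(ctrl.move_linear(b,rate=25,stop_force=6)); ctrl.hold(.5); s=ctrl.sense();print(s["tool_pos"]-b,s["wrist_force"],s["clock"])
cv2.imwrite("pics/w_e.png",ctrl.get_image("wrist"))
ctrl.move_linear(b+[0,0,90],rate=80)
# return
ctrl.move_to((470,-150,200),quat(y)); ctrl.move_to((486,40.9,150),quat(-.025)); ctrl.hold(.4)
ctrl.move_linear((486,40.9,55),rate=80); print(ctrl.move_linear((486,40.9,37),rate=20,stop_force=5)); ctrl.hold(.3)
s=ctrl.sense();print(s["tool_pos"],s["wrist_force"])
ctrl.ungrasp(); ctrl.move_linear((486,40.9,200),rate=120); ctrl.hold(.2)
im=ctrl.get_image("wrist")
i1=ctrl.get_image("top"); cv2.imwrite("pics/top4.png",i1);print([cent(i1,k) for k in HSV])
# look at tank + tray
ctrl.move_to((500,-160,250),quat(0)); ctrl.hold(.4)
c,T=Tcam("wrist"); w=ctrl.get_image("wrist"); np.save("w_t2.npy",T); print(ctrl.sense()["clock"])
cv2.imwrite("pics/fin1.png",np.hstack([im[:320],w[:320]])[:, :])
cv2.imwrite("pics/w_p3.png",im); cv2.imwrite("pics/w_t2.png",w)
cv2.imwrite("pics/fin1.png",cv2.resize(np.vstack([im[:310],w[:360]]),None,fx=.89,fy=.89,interpolation=cv2.INTER_AREA))
E
```

```text
False
[0.007 0.02  0.012] [-0.312 -0.196 -1.834]
False
[0.023 0.004 0.011] [ 0.352  0.422 -1.134] 44.2167
True
[485.594  40.878  36.953] [ 0.321 -0.659  4.591]
[(array([ 615.809, -113.687]), 638.0), (array([ 476.448, -114.326]), 818.0)]
54.7833
```

View pics/fin1.png

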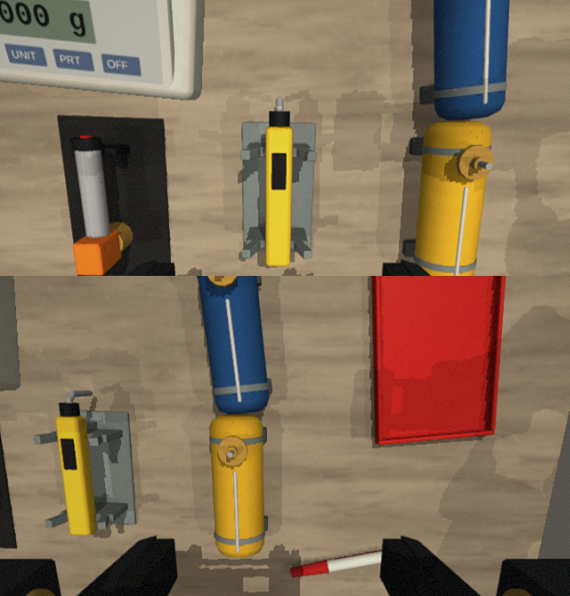

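The probe is back in its yokes with its tip to +x, the gauge is upright, and the tanks haven't moved. Now pick up the yellow tank and set it in the tray.

```bash
python3 - <<'E'
from h import *
c=ctrl.calibration("wrist");T=np.load("w_t2.npy")
s0=px2w(c,T,264.6,218,60);s1=px2w(c,T,266,307,60);print(s0,s1,"pen",px2w(c,T,327,333,5))
assert np.hypot(*(s0-[490.3,-115.8,60])[:2])<5 and np.hypot(*(s1-[405,-117,60])[:2])<5
g=(448,-116.4); yw=.018
ctrl.move_to((*g,130),quat(yw)); ctrl.hold(.3)
print(ctrl.move_linear((*g,19),rate=80,stop_force=8)); ctrl.hold(.2)
ctrl.grasp(); ctrl.hold(.3); s=ctrl.sense(); print(s["tool_pos"],s["grip_width"],s["wrist_force"])
ctrl.move_linear((*g,130),rate=60); ctrl.hold(.2); s=ctrl.sense(); print(s["grip_width"],s["wrist_force"],s["ft_torque"])
p=np.array([596.8,-319.8])
ctrl.move_linear((*p,130),rate=120,attitude=quat(.103)); ctrl.hold(.4)
cv2.imwrite("pics/w_car.png",ctrl.get_image("wrist"))
ctrl.move_linear((*p,45),rate=60); h=ctrl.move_linear((*p,22),rate=15,stop_force=4); ctrl.hold(.3)
s=ctrl.sense(); print(h,s["tool_pos"],s["wrist_force"],s["clock"])
E
```

```text
[ 491.379 -117.411   60.   ] [ 406.968 -116.149   60.   ] pen [ 350.677 -175.139    5.   ]
False
[ 447.993 -116.4     18.928] 50.32981392231159 [ 0.645 -0.26  -0.555]
50.02574199326089 [-0.252 -0.178 -4.774] [ 0.018  0.235 -0.023]
True [ 596.694 -319.837   23.894] [1.367 0.373 6.753] 66.4417
```

```bash
python3 - <<'E'
from h import *
ctrl.ungrasp(); ctrl.hold(.2); ctrl.move_linear((596.8,-319.8,180),rate=100)
ctrl.move_to((540,-300,260),quat(0.1)); ctrl.hold(.4)
c,T=Tcam("wrist"); w=ctrl.get_image("wrist"); np.save("w_f.npy",T)
ctrl.move_to((450,0,350),quat(0)); ctrl.move_to((320,330,420),quat(0)); ctrl.hold(.3)
t=ctrl.get_image("top")
a=cv2.resize(w[:320],None,fx=1,fy=1); b=cv2.resize(t[185:325,240:480],None,fx=640/240,fy=2,interpolation=cv2.INTER_CUBIC)
cv2.imwrite("pics/fin2.png",np.vstack([a,b])); print(ctrl.sense()["clock"])
E
```

```text
72.9667
```

View pics/fin2.png

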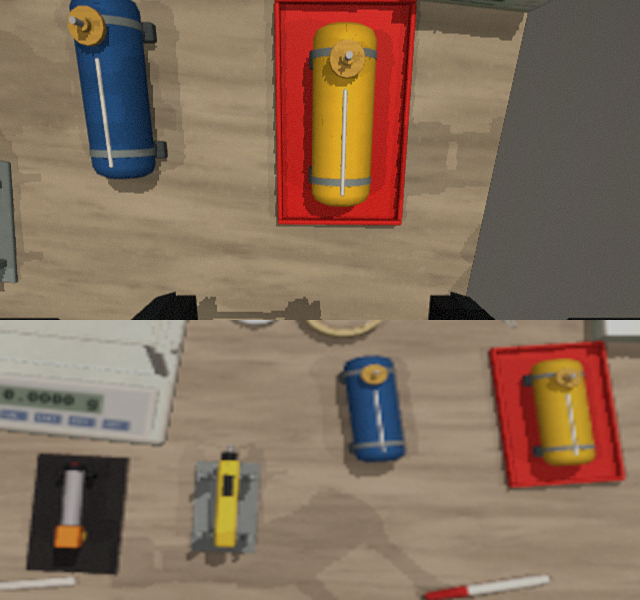

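The yellow tank stands upright in the middle of the tray. Blue is upright on the table, and the gauge and probe are in place. Handing in.

```bash
python3 -c "
from h import *
print(ctrl.finish_job())"
```

```text
the job is handed in; nothing more can be done
None
```

The job is handed in: the yellow tank was the low one, blue tested sound, and green and white weren't on the table. I gauged blue then yellow, traced yellow's seam, put the gauge and probe back, and stood yellow in the middle of the red tray. It took about 73 s of the 200 s; no verdict came back.

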